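# Prime the refilled pump dispenser and shut its flap

### The job

Of the two pump dispensers standing within reach, the one whose flap stands open has just been refilled: prime it by gently pressing its dish all the way down at least twice with your fingertips, letting the dish spring all the way back up after each press. Then tip its flap over so that it lies fully shut, which keeps the contents from drying out, and withdraw. The bottle must stay standing where it is; do not pick anything up, and leave the other dispenser and the small things around as they are.

Things in the scene. Friction and masses are not known exactly. Their poses are not given: they have to be found in the camera images.
- dispenser: Refilled pump dispenser: round whitish bottle 70 mm across, 122 mm tall, loose, 0.34 kg; on top a white dish with a light blue flap that stands open (flap top 200 mm high; 146 mm when shut). Origin: centre of underside, z up, +x to the hinge side, away from the robot within 30 degrees. Steady sideways push over 0.5 N near the top tips it. A third, shut dispenser far back left plays no part.
- dispenser_pump (a joint): Press of its dish in m: 0 is up, 0.010 is fully down. A spring (about 8 N at full stroke, plus 0.6 N friction) brings it back up by itself to within 1 mm. At the bottom it meets a hard stop, so go slowly there. The dish carries the flap up and down with it.
- dispenser_dish (a point): Middle of the dish's floor, 137 mm above the underside when up, on the bottle's axis. The dish is round, 60 mm across with a rim 4 mm high and 6 to 10 mm wide; the free floor inside is about 40 mm across.
- dispenser_flap (a joint): Angle of its flap in rad: 0 is shut (level over the dish), pi/2 upright, 1.92 is fully open (leaning 20 degrees back, away from the dish). The hinge drags slightly: the flap stays where it is left above about 1.3 rad; pushed lower than about 1.1 rad it sinks shut by its own weight in a few seconds.
- dispenser_lip (a point): Middle of the flap's free edge, 63 mm from the hinge line. The flap is a round disc 64 mm across, 5 mm thick, 6 g. The hinge line runs along the dispenser's y axis, 33 mm from the bottle's axis on its +x side and 142 mm above the underside (dish up).
- spare: The other dispenser, of the same make, with its flap shut; loose, 70 mm across and 146 mm tall; to be left alone. It stands at least 120 mm from the refilled one, centre to centre, to its left or its right. Origin: centre of the underside; +x to the hinge side.
- spare_pump (a joint): Press of the other dispenser's dish in m (0 up); to be left alone.
- spare_flap (a joint): Angle of the other dispenser's flap in rad (0 shut); to be left alone.
- refill_bottle: White bottle with a flip-top cap, 50 mm across and 124 mm tall, standing to the left of the dispensers; loose, to be left alone. Origin: centre of the underside.
- pigment_a: Small pigment jar with a white lid, 32 mm across and 23 mm tall, standing 75 to 95 mm in front of the refilled dispenser's axis; loose, to be left alone. Origin: centre of the underside.
- pigment_b: Small pigment jar with a black lid, 32 mm across and 23 mm tall, standing in front of the other dispenser; loose, to be left alone. Origin: centre of the underside.
- pink_polish: Nail polish bottle with a long black cap, 27 x 34 mm and 78 mm tall, to the right of the dispensers; loose, to be left alone. Origin: centre of the underside.
- dappen: Faceted clear glass dish, 52 mm across and 21 mm tall, behind the dispensers on the left; loose, to be left alone. Origin: centre of the underside.
- glass: Small clear measuring glass, 37 mm across and 42 mm tall, behind the dispensers on the right; loose, to be left alone. Origin: centre of the underside.
Things that resemble listed ones, but are neither listed nor needed, are in the scene too. What is shaped like the dispenser but orange or yellow is not meant.

How it is judged:
By the outcome, as a careful person would: the job done as asked, in the order asked, and still so for the second after the job is handed in, with the robot touching nothing.
It also fails if it takes over 58 s, if anything falls off the work surface, if the arm or the gripper's body presses on something with over 40 N, if the wrist force passes 120 N, or if a joint passes its speed limit or range.

### The arm

A 6-joint arm with a two-finger parallel gripper is mounted at the origin on a cart in front of the work surface, level with it; the furniture and walls round the work are solid. World frame = base frame: x ahead of the robot, y to its left, z up, the work surface at z = 0. Lengths are in mm, angles in rad, forces in N, time in s.
With the tool pointing down it reaches from about 400 to 925 mm from the base axis. Payload 12.5 kg.
Tool frame: the origin (TCP) lies on the centre line of the jaws, within the pads' length; the fingertips stand 19 mm ahead of it and the grasp point (between the pads) is the TCP; z points along the fingers, y is the line along which they close (so a half turn about z gives the same grasp; the last joint's range is limited). The gripper opens to 95 mm and grips with 3 to 60 N. Pads are 20 mm wide; open, the fingers measure 119 mm over their backs; the gripper's body (75 mm by 180 mm) begins 59 mm behind the grasp point.
Start: joints at [-1.373, 0.491, 1.559, -0, 1.092, -0.106], TCP at [186.99, -596.388, 233.661] pointing down, gripper open.
Joint ranges: [-3.1, 3.1], [-0.84, 2.19], [0.05, 2.79], [-1.13, 4.28], [0.06, 2.93], [-2.69, 2.69]. Speed limits (rad/s): [2.22, 2.22, 2.79, 3.14, 3.14, 3.14].

### API

Orientations are given as [roll, pitch, yaw] about the fixed x, y, z axes, in that order (R = Rz(yaw) Ry(pitch) Rx(roll)).
In Python, from cell import state, read_camera, job_done gives the robot as it stands.
- The arm moves only by the tool arm_command, never from a script. Its argument "deltas" is a list of rows, each an object of numbers: "dx", "dy", "dz": the shift along the world's x, y, z in m; "yaw": the turn about the world's z in degrees. In form: [{"dx": .., "dy": .., "dz": .., "yaw": ..}, ...]. A call has 1 to 20 rows; each row shifts and turns the commanded pose from where the row before left it; what a row does not reach is not made up. A row lasts 1/10 s, in which the tool goes at most 50 mm and 8.59 degrees, less where a joint would pass 70% of its speed; a pose out of reach is approached as far as the arm can. A call with a gripper value outside its range is refused whole. "gripper" is the finger opening in m, from 0 to 0.0951, set as the call begins (left out, the last holds). The fingers move at their own pace and stop on an object; the grip force is fixed at half the most. Time passes only in rows, so rows that do not move let the fingers close. It gives the time, the measured TCP pose, the force, the opening and the grip force at its end, in the units of the state.
- state(): the state, without advancing time (a new reading comes with each control period).
- read_camera(name): name is "scene" or "top" or "wrist"; returns a dict with "color" (384x512x3 uint8, red, green, blue), "range_z" (384x512 float32, mm along the optical axis (not along the pixel's ray), 0 where there is no reading), "fx", "fy", "cx", "cy" (pixels), "extrinsics" (4x4, takes a point from camera to world coordinates). Camera axes: x right, y up, looking along -z (the intrinsics and any distortion apply to the point x, -y, -z); pixel columns grow to the right and rows downward; lengths in mm; the calibration is good to about 2 mm. A picture is of the moment at which its call begins.
- job_done(): hands the job in; it is judged then, once.
The state is a dict: "t": time; "joints": joint angles; "qvel": joint speeds; "tau": joint torques, N m; "eef_pos": TCP position; "tcp_rot": TCP orientation; "ft_force": force on the tool from outside, world axes, zero at the start; "moment": the same for the moment, N m; "opening": opening from 0.0 (shut) to 1.0 (fully open); "grip_force": force on a finger pad.
Only numpy, scipy, OpenCV 4.12 (cv2) and the standard library are available. Lean on these libraries where they do the work, as an engineer would, in place of code of your own. Each camera call takes 0.05 s, during which the arm holds its last target. There are 200 camera calls.

## Working session

There is one attempt and no reset: what is moved stays moved. The work goes in short steps, Python scripts to look and compute and a tool call to move; the robot and the scene stay as the last step left them, time stands still between calls to the robot, and variables do not carry over. Pictures are saved under pics/ and viewed, at most 10 in all, crops included, and the job is handed in when it is done.

Besides the shell and the picture viewer there is one more tool, called after "Request:" by a JSON object that holds its "op" and its "data". arm_command: Moves the arm, as the interface text tells. Its arguments: {"type":"object","properties":{"deltas":{"type":"array"},"gripper":{"type":"number"}},"required":["deltas"]}

```bash
mkdir -p pics; cat > h.py <<'E'
import numpy as np, cv2
from cell import state, read_camera, job_done
def pts(c):
    h,w=c["range_z"].shape; v,u=np.mgrid[:h,:w]; z=c["range_z"]
    P=np.stack([(u-c["cx"])/c["fx"]*z,-(v-c["cy"])/c["fy"]*z,-z,np.ones_like(z)],-1)
    return (P@c["extrinsics"].T)[...,:3]
def save(c,n): cv2.imwrite("pics/"+n,c["color"][...,::-1])
E
python3 - <<'E'
from h import *
a=read_camera("scene");b=read_camera("top")
cv2.imwrite("pics/scene.png",a["color"][...,::-1]);cv2.imwrite("pics/top.png",b["color"][...,::-1])
np.savez("ab.npz",pa=pts(a),pb=pts(b),ca=a["color"],cb=b["color"],ra=a["range_z"],rb=b["range_z"])
for c in(a,b):print(c["fx"],c["cx"],c["cy"],c["extrinsics"].round(3).tolist(),[k for k in c])
print(state())
E
```

```text
370.4669129560478 255.09414524626962 194.40743385859847 [[-0.783, 0.428, -0.451, 129.321], [-0.622, -0.529, 0.578, 606.458], [0.009, 0.733, 0.68, 766.288], [0.0, 0.0, 0.0, 1.0]] ['color', 'range_z', 'fx', 'fy', 'cx', 'cy', 'extrinsics']
452.56144027456924 247.9988340832686 187.79199388389293 [[-0.022, 0.982, -0.186, 387.053], [-1.0, -0.025, -0.017, 38.685], [-0.021, 0.185, 0.982, 1113.342], [0.0, 0.0, 0.0, 1.0]] ['color', 'range_z', 'fx', 'fy', 'cx', 'cy', 'extrinsics']
{'t': 0.1, 'joints': array([-1.37258460e+00,  4.91490056e-01,  1.55937484e+00, -3.42871819e-05,
        1.09171722e+00, -1.05588931e-01]), 'qvel': array([ 0.00022597, -0.00063982, -0.00244262, -0.00070946, -0.00044005,
        0.00143944]), 'tau': array([ 2.41525544e-03, -6.13624406e+01, -2.58607846e+01,  6.93382951e-02,
        4.70452337e-02, -5.48957223e-05]), 'eef_pos': array([ 186.95040639, -596.18028099,  233.13061837]), 'tcp_rot': array([-3.14060550e+00, -7.40397939e-05,  3.03816438e-01]), 'ft_force': array([ 0.54002883, -0.71429599, -0.51408062]), 'moment': array([-0.00696127, -0.00315909,  0.00485487]), 'grip_force': 0.0, 'opening': 0.9996147079534045}
```

View pics/scene.png

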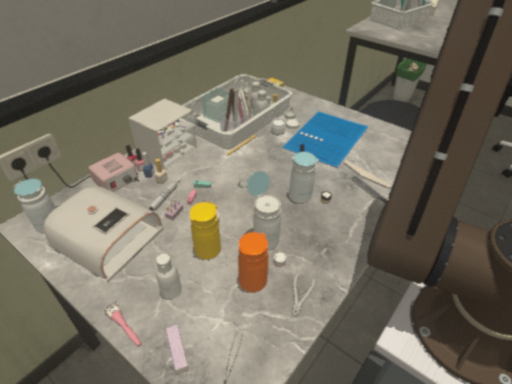

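View pics/top.png

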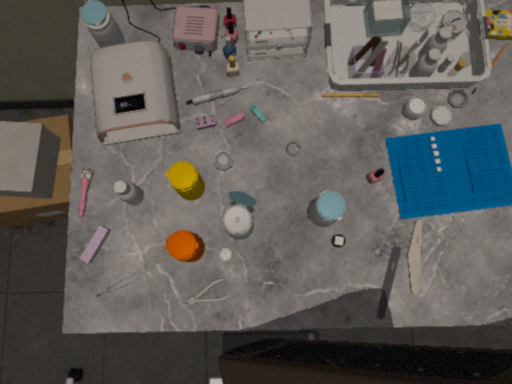

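The scene shows the open-flapped whitish dispenser at scene (266,215) / top (238,220), with its blue flap at top (242,199). What could be taken for it:
- the shut spare at top (330,207)
- the third dispenser, far back left, at top (97,15)
- the yellow one at (184,178) and the orange one at (184,245)
- the refill bottle at (125,190)

By the description I choose top (238,220), and will check it in one crop.

```bash
python3 - <<'E'
from h import *
d=np.load("ab.npz")
A=cv2.resize(d["ca"][150:300,190:340],None,fx=2.6,fy=2.6,interpolation=2);B=cv2.resize(d["cb"][160:280,160:280],(390,390),interpolation=2)
cv2.imwrite("pics/crop.png",np.hstack([A,B])[...,::-1])
for k in"ab":
    P=d["p"+k];C=d["c"+k];H=cv2.cvtColor(C,cv2.COLOR_RGB2HSV)
    near=(abs(P[...,0]-400)<300)&(abs(P[...,1])<400)&(P[...,2]>100)&(P[...,2]<230)
    n,l,s,c=cv2.connectedComponentsWithStats(near.astype(np.uint8))
    for i in range(1,n):
        if s[i,4]>40:
            Q=P[l==i];print(k,c[i].round(),s[i,4],Q.min(0).round(),Q.max(0).round(),np.median(Q,0).round())
    blue=near&(H[...,0]>80)&(H[...,0]<110)&(H[...,1]>45)
    n,l,s,c=cv2.connectedComponentsWithStats(blue.astype(np.uint8))
    for i in range(1,n):
        if s[i,4]>40:
            Q=P[l==i];m=Q.mean(0);U=np.linalg.svd(Q-m,full_matrices=0);print(k,"blue",c[i].round(),s[i,4],m.round(1),"normal",U[2][2].round(3),U[1].round(),Q.min(0).round(),Q.max(0).round())
    m=near&(P[...,2]>133)&(P[...,2]<146)&(H[...,1]<45)
    n,l,s,c=cv2.connectedComponentsWithStats(m.astype(np.uint8))
    for i in range(1,n):
        if s[i,4]>60:
            Q=P[l==i];print(k,"white top",c[i].round(),s[i,4],cv2.minEnclosingCircle(Q[:,:2].astype(np.float32)),Q.mean(0).round(1))
E
```

```text
a [304. 164.] 536 [ 494. -154.  100.] [561. -90. 150.] [ 519. -110.  143.]
a [264. 199.] 1108 [468.  38. 100.] [555. 114. 209.] [516.  80. 139.]
a [204. 217.] 742 [568. 164. 100.] [632. 237. 150.] [591. 209. 144.]
a [405. 265.] 1929 [100.  76. 149.] [244. 122. 230.] [164. 104. 206.]
a [253. 249.] 867 [417. 165. 100.] [480. 237. 150.] [442. 211. 145.]
a [164. 262.] 214 [566. 330. 100.] [596. 359. 128.] [576. 347. 123.]
a blue [305. 158.] 207 [ 526.2 -122.8  146.3] normal [ 0.002  0.003 -1.   ] [220. 197.  16.] [ 500. -154.  143.] [556. -96. 150.]
a white top [303. 163.] 87 ((526.5411987304688, -122.34680938720703), 35.04355239868164) [ 519.5 -106.6  142.2]
a white top [267. 204.] 400 ((503.6419372558594, 82.50236511230469), 34.20152282714844) [502.2  80.4 138.8]
b [182. 176.] 745 [573. 167. 100.] [635. 238. 150.] [601. 200. 145.]
b [120. 187.] 182 [571. 329. 100.] [600. 359. 129.] [584. 342. 123.]
b [329. 205.] 776 [ 495. -154.  100.] [563. -90. 150.] [ 528. -119.  145.]
b [238. 212.] 1008 [472.  41. 102.] [557. 113. 210.] [515.  78. 139.]
b [181. 244.] 769 [421. 167. 100.] [482. 237. 151.] [451. 201. 145.]
b [251. 348.] 471 [187. -39. 144.] [264. 119. 230.] [252.  57. 211.]
b blue [242. 198.] 240 [542.7  67.3 174.6] normal [-0.908  0.315  0.276] [229. 216.  11.] [531.  41. 148.] [554.  95. 199.]
b blue [331. 205.] 606 [ 528.5 -122.2  145.4] normal [-0.011 -0.005  1.   ] [377. 364.  45.] [ 500. -153.  140.] [559. -92. 150.]
b white top [236. 218.] 635 ((506.1611633300781, 81.55419921875), 32.51826095581055) [505.1  82.4 137.8]
```

View pics/crop.png

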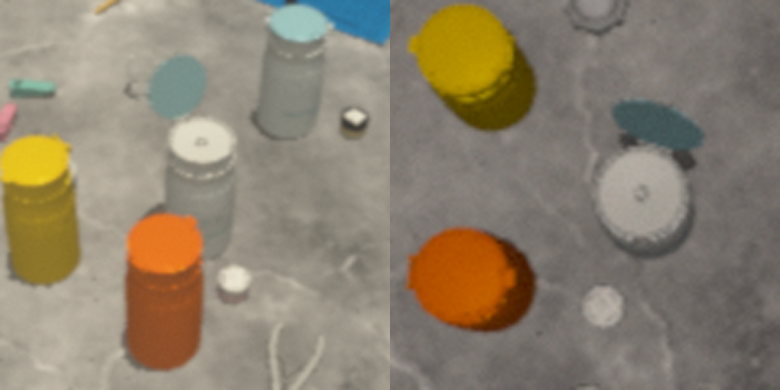

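The crop confirms it: the whitish bottle with a white dish and the blue flap standing open, on its far side towards the hinge at about −19.5°. Dish axis is near (505, 81) mm. I close the fingers and go above it.

Request:
{"op": "arm_command", "data": {"deltas": [{"dz":0.02},{"dx":0.013,"dy":0.015,"yaw":-3},{"dx":0.026,"dy":0.03,"yaw":-4},{"dx":0.026,"dy":0.03,"yaw":-4},{"dx":0.026,"dy":0.03,"yaw":-4},{"dx":0.026,"dy":0.03,"yaw":-4},{"dx":0.026,"dy":0.03,"yaw":-4},{"dx":0.026,"dy":0.03,"yaw":-4},{"dx":0.026,"dy":0.03,"yaw":-4},{"dx":0.026,"dy":0.03,"yaw":-4},{"dx":0.026,"dy":0.03,"yaw":-2},{"dx":0.012,"dy":0.03},{"dx":0.004,"dy":0.03},{"dx":0.004,"dy":0.03},{"dx":0.004,"dy":0.03},{"dx":0.004,"dy":0.03},{"dx":0.004,"dy":0.03},{"dx":0.004,"dy":0.03},{"dx":0.004,"dy":0.03},{"dx":0.004,"dy":0.03}], "gripper": 0}}

```text
$.deltas[0]: bad value
```

Request:
{"op": "arm_command", "data": {"deltas": [{"dx":0,"dy":0,"dz":0.02,"yaw":0},{"dx":0.013,"dy":0.015,"dz":0,"yaw":-3},{"dx":0.026,"dy":0.03,"dz":0,"yaw":-4},{"dx":0.026,"dy":0.03,"dz":0,"yaw":-4},{"dx":0.026,"dy":0.03,"dz":0,"yaw":-4},{"dx":0.026,"dy":0.03,"dz":0,"yaw":-4},{"dx":0.026,"dy":0.03,"dz":0,"yaw":-4},{"dx":0.026,"dy":0.03,"dz":0,"yaw":-4},{"dx":0.026,"dy":0.03,"dz":0,"yaw":-4},{"dx":0.026,"dy":0.03,"dz":0,"yaw":-4},{"dx":0.026,"dy":0.03,"dz":0,"yaw":-2},{"dx":0.012,"dy":0.03,"dz":0,"yaw":0},{"dx":0.004,"dy":0.03,"dz":0,"yaw":0},{"dx":0.004,"dy":0.03,"dz":0,"yaw":0},{"dx":0.004,"dy":0.03,"dz":0,"yaw":0},{"dx":0.004,"dy":0.03,"dz":0,"yaw":0},{"dx":0.004,"dy":0.03,"dz":0,"yaw":0},{"dx":0.004,"dy":0.03,"dz":0,"yaw":0},{"dx":0.004,"dy":0.03,"dz":0,"yaw":0},{"dx":0.004,"dy":0.03,"dz":0,"yaw":0}], "gripper": 0}}

```text
t: 2.1
eef_pos: [477.9, -40.1, 253.5]
tcp_rot: [3.141, 0.0, -0.342]
ft_force: [0.6, 0.5, -0.4]
opening: 0.004
grip_force: 0.0
```

Request:
{"op": "arm_command", "data": {"deltas": [{"dx":0.006,"dy":0.024,"dz":0,"yaw":0},{"dx":0.006,"dy":0.024,"dz":0,"yaw":0},{"dx":0.006,"dy":0.024,"dz":0,"yaw":0},{"dx":0.005,"dy":0.025,"dz":0,"yaw":0},{"dx":0.004,"dy":0.024,"dz":0,"yaw":0},{"dx":0,"dy":0,"dz":-0.02,"yaw":0},{"dx":0,"dy":0,"dz":-0.02,"yaw":0},{"dx":0,"dy":0,"dz":0,"yaw":0},{"dx":0,"dy":0,"dz":0,"yaw":0}]}}

```text
t: 3.0
eef_pos: [505.0, 79.6, 213.9]
tcp_rot: [3.141, 0.001, -0.342]
ft_force: [0.3, -0.3, -0.9]
opening: 0.002
grip_force: 0.0
```

```bash
python3 - <<'E'
from h import *
w=read_camera("wrist");save(w,"w1.png")
P=pts(w);H=cv2.cvtColor(w["color"],cv2.COLOR_RGB2HSV)
def rep(k,P,H):
    m=(abs(P[...,0]-505)<45)&(abs(P[...,1]-81)<45)&(P[...,2]>133)&(P[...,2]<146)&(H[...,1]<45)
    if m.sum()>50:
        Q=P[m];print(k,m.sum(),cv2.minEnclosingCircle(Q[:,:2].astype(np.float32)),Q.min(0),Q.max(0))
rep("w",P,H); print(w["extrinsics"].round(2).tolist())
# body silhouette fit from first scans
from scipy.optimize import least_squares
d=np.load("ab.npz");Q=np.vstack([d["p"+k][(abs(d["p"+k][...,0]-505)<40)&(abs(d["p"+k][...,1]-81)<40)&(d["p"+k][...,2]>20)&(d["p"+k][...,2]<105)] for k in"ab"])
r=least_squares(lambda p:np.hypot(Q[:,0]-p[0],Q[:,1]-p[1])-35,[505,81],loss="soft_l1");print(len(Q),r.x,state()["eef_pos"])
E
```

```text
w 3086 ((505.6494445800781, 80.06317901611328), 32.33174514770508) [474.60241337  50.08252797 133.75012293] [537.97431932 111.27083233 144.96688016]
[[-0.33, 0.91, 0.26, 577.51], [-0.94, -0.32, -0.09, 52.2], [-0.0, -0.27, 0.96, 364.47], [0.0, 0.0, 0.0, 1.0]]
649 [502.25899097  80.48829169] [505.3115305   79.49962464 214.33422371]
```

View pics/w1.png

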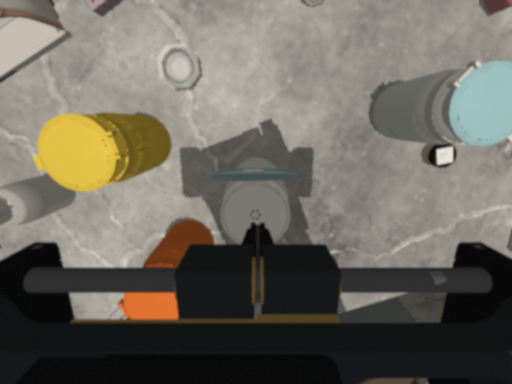

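The wrist view shows the dish at (255,212) centred under the closed fingertips at (258,235), with the flap edge-on behind at (255,173) and squared up. Descending.

Request:
{"op": "arm_command", "data": {"deltas": [{"dx":0,"dy":0.001,"dz":-0.02,"yaw":0},{"dx":0,"dy":0,"dz":-0.015,"yaw":0},{"dx":0,"dy":0,"dz":-0.01,"yaw":0},{"dx":0,"dy":0,"dz":-0.006,"yaw":0},{"dx":0,"dy":0,"dz":-0.003,"yaw":0},{"dx":0,"dy":0,"dz":0,"yaw":0},{"dx":0,"dy":0,"dz":-0.002,"yaw":0},{"dx":0,"dy":0,"dz":-0.002,"yaw":0},{"dx":0,"dy":0,"dz":-0.002,"yaw":0},{"dx":0,"dy":0,"dz":-0.002,"yaw":0},{"dx":0,"dy":0,"dz":0,"yaw":0}]}}

```text
t: 4.15
eef_pos: [505.2, 80.6, 151.7]
tcp_rot: [-3.142, -0.0, -0.342]
ft_force: [0.2, -0.1, 3.0]
opening: 0.004
grip_force: 1.5
```

Request:
{"op": "arm_command", "data": {"deltas": [{"dx":0,"dy":0,"dz":-0.001,"yaw":0},{"dx":0,"dy":0,"dz":-0.001,"yaw":0},{"dx":0,"dy":0,"dz":-0.001,"yaw":0},{"dx":0,"dy":0,"dz":-0.001,"yaw":0},{"dx":0,"dy":0,"dz":0,"yaw":0},{"dx":0,"dy":0,"dz":0,"yaw":0}]}}

```text
t: 4.75
eef_pos: [505.2, 80.6, 147.9]
tcp_rot: [-3.141, -0.001, -0.342]
ft_force: [0.8, -0.7, 5.3]
opening: 0.001
grip_force: 3.0
```

Request:
{"op": "arm_command", "data": {"deltas": [{"dx":0,"dy":0,"dz":-0.0005,"yaw":0},{"dx":0,"dy":0,"dz":-0.0005,"yaw":0},{"dx":0,"dy":0,"dz":-0.0005,"yaw":0},{"dx":0,"dy":0,"dz":-0.0005,"yaw":0},{"dx":0,"dy":0,"dz":0,"yaw":0},{"dx":0,"dy":0,"dz":0,"yaw":0}]}}

```text
t: 5.35
eef_pos: [505.3, 80.6, 146.3]
tcp_rot: [-3.141, -0.001, -0.342]
ft_force: [-1.3, -1.2, 10.8]
opening: 0.004
grip_force: 5.5
```

Request:
{"op": "arm_command", "data": {"deltas": [{"dx":0,"dy":0,"dz":-0.0004,"yaw":0},{"dx":0,"dy":0,"dz":-0.0004,"yaw":0},{"dx":0,"dy":0,"dz":0,"yaw":0}]}}

```text
t: 5.65
eef_pos: [505.6, 80.7, 146.2]
tcp_rot: [-3.141, -0.002, -0.342]
ft_force: [-2.7, 0.1, 19.0]
opening: 0.006
grip_force: 9.9
```

Hard stop reached: force climbed from 11 to 19 N with no further travel. Release fully, then press again.

Request:
{"op": "arm_command", "data": {"deltas": [{"dx":0,"dy":0,"dz":0.001,"yaw":0},{"dx":0,"dy":0,"dz":0.002,"yaw":0},{"dx":0,"dy":0,"dz":0.003,"yaw":0},{"dx":0,"dy":0,"dz":0.003,"yaw":0},{"dx":0,"dy":0,"dz":0.004,"yaw":0},{"dx":0,"dy":0,"dz":0.003,"yaw":0},{"dx":0,"dy":0,"dz":0,"yaw":0},{"dx":0,"dy":0,"dz":0,"yaw":0},{"dx":0,"dy":0,"dz":0,"yaw":0},{"dx":0,"dy":0,"dz":0,"yaw":0},{"dx":0,"dy":0,"dz":0,"yaw":0}]}}

```text
t: 6.75
eef_pos: [504.9, 80.6, 160.7]
tcp_rot: [3.141, 0.0, -0.342]
ft_force: [0.1, -0.0, 0.1]
opening: 0.004
grip_force: 0.0
```

Request:
{"op": "arm_command", "data": {"deltas": [{"dx":0,"dy":0,"dz":-0.003,"yaw":0},{"dx":0,"dy":0,"dz":-0.002,"yaw":0},{"dx":0,"dy":0,"dz":-0.002,"yaw":0},{"dx":0,"dy":0,"dz":-0.002,"yaw":0},{"dx":0,"dy":0,"dz":-0.002,"yaw":0},{"dx":0,"dy":0,"dz":-0.001,"yaw":0},{"dx":0,"dy":0,"dz":-0.001,"yaw":0},{"dx":0,"dy":0,"dz":-0.001,"yaw":0},{"dx":0,"dy":0,"dz":-0.0005,"yaw":0},{"dx":0,"dy":0,"dz":-0.0005,"yaw":0},{"dx":0,"dy":0,"dz":-0.0005,"yaw":0},{"dx":0,"dy":0,"dz":-0.0004,"yaw":0},{"dx":0,"dy":0,"dz":0,"yaw":0},{"dx":0,"dy":0,"dz":0,"yaw":0}]}}

```text
t: 8.15
eef_pos: [505.5, 80.7, 146.3]
tcp_rot: [-3.141, -0.002, -0.342]
ft_force: [-3.4, 0.6, 19.1]
opening: 0.005
grip_force: 9.4
```

Request:
{"op": "arm_command", "data": {"deltas": [{"dx":0,"dy":0,"dz":0.001,"yaw":0},{"dx":0,"dy":0,"dz":0.002,"yaw":0},{"dx":0,"dy":0,"dz":0.003,"yaw":0},{"dx":0,"dy":0,"dz":0.003,"yaw":0},{"dx":0,"dy":0,"dz":0.004,"yaw":0},{"dx":0,"dy":0,"dz":0.003,"yaw":0},{"dx":0,"dy":0,"dz":0,"yaw":0},{"dx":0,"dy":0,"dz":0,"yaw":0},{"dx":0,"dy":0,"dz":0,"yaw":0},{"dx":0,"dy":0,"dz":0,"yaw":0},{"dx":0,"dy":0,"dz":0,"yaw":0}]}}

```text
t: 9.25
eef_pos: [505.0, 80.6, 160.8]
tcp_rot: [3.141, 0.0, -0.342]
ft_force: [0.2, -0.7, 0.2]
opening: 0.006
grip_force: 0.0
```

Both presses hit the stop and the dish was let go each time. Now up and over behind the flap.

Request:
{"op": "arm_command", "data": {"deltas": [{"dx":0,"dy":0,"dz":0.02,"yaw":0},{"dx":0,"dy":0,"dz":0.03,"yaw":0},{"dx":0,"dy":0,"dz":0.03,"yaw":0},{"dx":0,"dy":0,"dz":0,"yaw":0},{"dx":0.024,"dy":-0.0085,"dz":0,"yaw":0},{"dx":0.024,"dy":-0.0085,"dz":0,"yaw":0},{"dx":0.024,"dy":-0.0085,"dz":0,"yaw":0},{"dx":0.022,"dy":-0.0075,"dz":0,"yaw":0},{"dx":0,"dy":0,"dz":0,"yaw":0},{"dx":0,"dy":0,"dz":-0.02,"yaw":0},{"dx":0,"dy":0,"dz":-0.018,"yaw":0},{"dx":0,"dy":0,"dz":0,"yaw":0},{"dx":0,"dy":0,"dz":0,"yaw":0}]}}

```text
t: 10.55
eef_pos: [598.6, 47.8, 203.0]
tcp_rot: [3.141, 0.001, -0.342]
ft_force: [0.3, -1.0, 0.3]
opening: 0.004
grip_force: 0.0
```

```bash
python3 - <<'E'
from h import *
a=read_camera("scene");b=read_camera("top")
cv2.imwrite("pics/c2.png",np.hstack([cv2.resize(c,(390,390)) for c in(a["color"][130:280,190:340],b["color"][150:270,170:290])])[...,::-1])
P=pts(b);m=(abs(P[...,0]-505)<40)&(abs(P[...,1]-81)<40)&(P[...,2]>133)&(P[...,2]<146);Q=P[m]
print(cv2.minEnclosingCircle(Q[:,:2].astype(np.float32)),np.median(Q[:,2]))
H=cv2.cvtColor(b["color"],cv2.COLOR_RGB2HSV);m=(abs(P[...,0]-545)<30)&(abs(P[...,1]-70)<45)&(P[...,2]>145)&(P[...,2]<215)&(H[...,0]>80)&(H[...,0]<110)&(H[...,1]>45);Q=P[m];print(len(Q),Q.min(0),Q.max(0))
E
```

```text
((0.0, 0.0), 0.0) nan
  return _methods._mean(a, axis=axis, dtype=dtype,
  ret = ret.dtype.type(ret / rcount)
Traceback (most recent call last):
ValueError: zero-size array to reduction operation minimum which has no identity
```

View pics/c2.png

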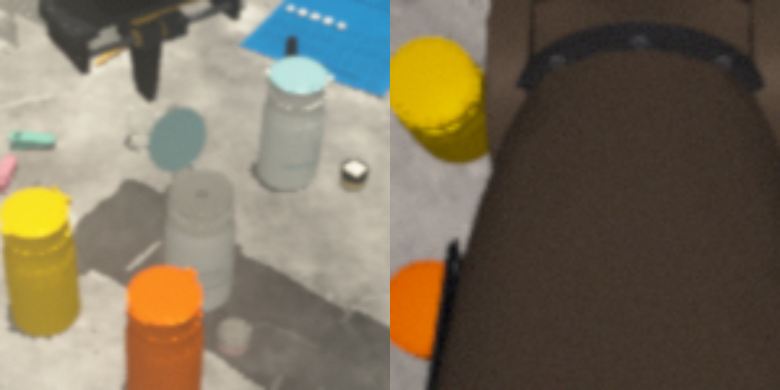

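The scene crop shows the bottle standing in place with the dish up at crop (200,190). The flap is still open at (177,138) and the fingertip at (148,85) is behind it; the arm hides the dispenser from the top camera. Now push slowly towards the dish.

Request:
{"op": "arm_command", "data": {"deltas": [{"dx":-0.0095,"dy":0.0033,"dz":0,"yaw":0},{"dx":-0.0066,"dy":0.0023,"dz":0,"yaw":0},{"dx":-0.0028,"dy":0.001,"dz":0,"yaw":0},{"dx":-0.0028,"dy":0.001,"dz":0,"yaw":0},{"dx":-0.0028,"dy":0.001,"dz":0,"yaw":0},{"dx":-0.0028,"dy":0.001,"dz":0,"yaw":0},{"dx":-0.0028,"dy":0.001,"dz":0,"yaw":0},{"dx":-0.0028,"dy":0.001,"dz":0,"yaw":0},{"dx":-0.0028,"dy":0.001,"dz":0,"yaw":0},{"dx":-0.0028,"dy":0.001,"dz":0,"yaw":0},{"dx":-0.0028,"dy":0.001,"dz":0,"yaw":0},{"dx":-0.0028,"dy":0.001,"dz":0,"yaw":0},{"dx":-0.0028,"dy":0.001,"dz":0,"yaw":0},{"dx":-0.0028,"dy":0.001,"dz":0,"yaw":0},{"dx":0,"dy":0,"dz":0,"yaw":0}]}}

```text
t: 12.15
eef_pos: [549.0, 65.4, 203.0]
tcp_rot: [3.141, 0.0, -0.342]
ft_force: [0.1, 0.9, -0.3]
opening: 0.001
grip_force: 0.0
```

```bash
python3 - <<'E'
from h import *
a=read_camera("scene")
cv2.imwrite("pics/c3.png",cv2.resize(a["color"][130:280,190:340],(390,390))[...,::-1])
E
```

```text
(no output)
```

View pics/c3.png

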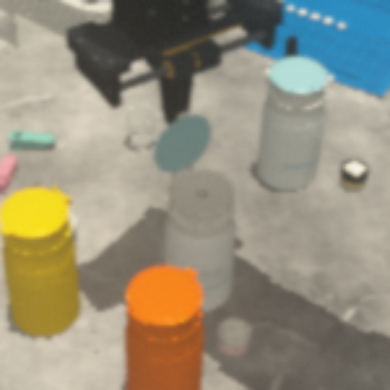

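The flap at crop (182,142) is now tipping forward with the finger behind it, and the bottle has not moved. Continue.

Request:
{"op": "arm_command", "data": {"deltas": [{"dx":-0.0028,"dy":0.001,"dz":0,"yaw":0},{"dx":-0.0028,"dy":0.001,"dz":0,"yaw":0},{"dx":-0.0028,"dy":0.001,"dz":0,"yaw":0},{"dx":-0.0028,"dy":0.001,"dz":0,"yaw":0},{"dx":-0.0028,"dy":0.001,"dz":0,"yaw":0},{"dx":-0.0028,"dy":0.001,"dz":0,"yaw":0},{"dx":-0.0028,"dy":0.001,"dz":0,"yaw":0},{"dx":-0.0028,"dy":0.001,"dz":0,"yaw":0},{"dx":-0.0028,"dy":0.001,"dz":0,"yaw":0},{"dx":-0.0028,"dy":0.001,"dz":0,"yaw":0},{"dx":-0.0028,"dy":0.001,"dz":0,"yaw":0},{"dx":-0.0028,"dy":0.001,"dz":0,"yaw":0},{"dx":-0.0028,"dy":0.001,"dz":0,"yaw":0},{"dx":0,"dy":0,"dz":0,"yaw":0},{"dx":0,"dy":0,"dz":0,"yaw":0},{"dx":0,"dy":0,"dz":0,"yaw":0},{"dx":0,"dy":0,"dz":0,"yaw":0},{"dx":0,"dy":0,"dz":0,"yaw":0},{"dx":0,"dy":0,"dz":0,"yaw":0},{"dx":0,"dy":0,"dz":0,"yaw":0}]}}

```text
t: 14.2
eef_pos: [512.9, 78.2, 202.9]
tcp_rot: [3.141, 0.0, -0.342]
ft_force: [0.1, 0.3, 0.2]
opening: 0.002
grip_force: 0.0
```

Request:
{"op": "arm_command", "data": {"deltas": [{"dx":0,"dy":0,"dz":0,"yaw":0},{"dx":0,"dy":0,"dz":0,"yaw":0},{"dx":0,"dy":0,"dz":0,"yaw":0},{"dx":0,"dy":0,"dz":0,"yaw":0},{"dx":0,"dy":0,"dz":0,"yaw":0},{"dx":0,"dy":0,"dz":0,"yaw":0},{"dx":0,"dy":0,"dz":0,"yaw":0},{"dx":0,"dy":0,"dz":0,"yaw":0},{"dx":0,"dy":0,"dz":0,"yaw":0},{"dx":0,"dy":0,"dz":0,"yaw":0},{"dx":0,"dy":0,"dz":0,"yaw":0},{"dx":0,"dy":0,"dz":0,"yaw":0},{"dx":0,"dy":0,"dz":0,"yaw":0},{"dx":0,"dy":0,"dz":0,"yaw":0},{"dx":0,"dy":0,"dz":0,"yaw":0}]}}

```text
t: 15.7
eef_pos: [512.9, 78.2, 202.9]
tcp_rot: [3.141, 0.0, -0.342]
ft_force: [-0.9, 0.3, -0.9]
opening: 0.007
grip_force: 0.0
```

```bash
python3 - <<'E'
from h import *
a=read_camera("scene");P=pts(a);H=cv2.cvtColor(a["color"],cv2.COLOR_RGB2HSV)
m=(abs(P[...,0]-510)<60)&(abs(P[...,1]-75)<45)&(P[...,2]>125)&(P[...,2]<215)&(H[...,0]>80)&(H[...,0]<110)&(H[...,1]>40);Q=P[m];print(len(Q),Q.min(0) if len(Q) else 0,Q.max(0) if len(Q) else 0)
cv2.imwrite("pics/c4.png",cv2.resize(a["color"][130:280,190:340],(390,390))[...,::-1])
E
```

```text
0 0 0
```

View pics/c4.png

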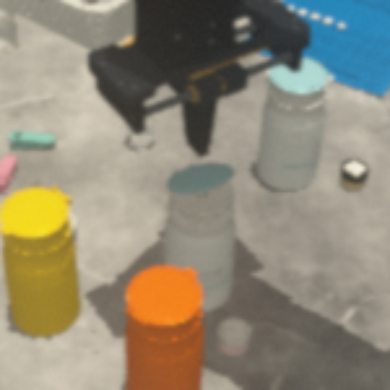

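The flap at crop (200,180) now lies down over the dish, and the bottle stands. Withdraw up and away, wait, then measure.

Request:
{"op": "arm_command", "data": {"deltas": [{"dx":0,"dy":0,"dz":0.02,"yaw":0},{"dx":0,"dy":0,"dz":0.03,"yaw":0},{"dx":0,"dy":-0.01,"dz":0.03,"yaw":0},{"dx":0,"dy":-0.03,"dz":0,"yaw":0},{"dx":0,"dy":-0.03,"dz":0,"yaw":0},{"dx":0,"dy":-0.03,"dz":0,"yaw":0},{"dx":0,"dy":-0.03,"dz":0,"yaw":0},{"dx":0,"dy":-0.03,"dz":0,"yaw":0},{"dx":0,"dy":-0.03,"dz":0,"yaw":0},{"dx":0,"dy":-0.03,"dz":0,"yaw":0},{"dx":0,"dy":-0.03,"dz":0,"yaw":0},{"dx":0,"dy":-0.03,"dz":0,"yaw":0},{"dx":0,"dy":-0.03,"dz":0,"yaw":0},{"dx":0,"dy":-0.03,"dz":0,"yaw":0},{"dx":0,"dy":-0.03,"dz":0,"yaw":0},{"dx":0,"dy":0,"dz":0,"yaw":0},{"dx":0,"dy":0,"dz":0,"yaw":0},{"dx":0,"dy":0,"dz":0,"yaw":0},{"dx":0,"dy":0,"dz":0,"yaw":0},{"dx":0,"dy":0,"dz":0,"yaw":0}]}}

```text
t: 17.75
eef_pos: [513.1, -291.0, 283.2]
tcp_rot: [3.141, -0.0, -0.341]
ft_force: [0.2, -0.2, -0.4]
opening: 0.009
grip_force: 0.0
```

Request:
{"op": "arm_command", "data": {"deltas": [{"dx":0,"dy":0,"dz":0,"yaw":0},{"dx":0,"dy":0,"dz":0,"yaw":0},{"dx":0,"dy":0,"dz":0,"yaw":0},{"dx":0,"dy":0,"dz":0,"yaw":0},{"dx":0,"dy":0,"dz":0,"yaw":0},{"dx":0,"dy":0,"dz":0,"yaw":0},{"dx":0,"dy":0,"dz":0,"yaw":0},{"dx":0,"dy":0,"dz":0,"yaw":0},{"dx":0,"dy":0,"dz":0,"yaw":0},{"dx":0,"dy":0,"dz":0,"yaw":0},{"dx":0,"dy":0,"dz":0,"yaw":0},{"dx":0,"dy":0,"dz":0,"yaw":0},{"dx":0,"dy":0,"dz":0,"yaw":0},{"dx":0,"dy":0,"dz":0,"yaw":0},{"dx":0,"dy":0,"dz":0,"yaw":0}]}}

```text
t: 19.25
eef_pos: [512.9, -291.8, 283.0]
tcp_rot: [3.142, 0.0, -0.342]
ft_force: [-0.2, 0.3, 0.4]
opening: 0.005
grip_force: 0.0
```

```bash
python3 - <<'E'
from h import *
b=read_camera("top");P=pts(b);H=cv2.cvtColor(b["color"],cv2.COLOR_RGB2HSV)
for c in((505,81),(527,-122)):
    m=(np.hypot(P[...,0]-c[0],P[...,1]-c[1])<45)&(P[...,2]>125)&(P[...,2]<215)&(H[...,0]>80)&(H[...,0]<110)&(H[...,1]>35);Q=P[m]
    X=np.c_[Q[:,:2]-c,np.ones(len(Q))];k=np.linalg.lstsq(X,Q[:,2],rcond=None)[0]
    print(len(Q),Q.min(0).round(),Q.max(0).round(),np.median(Q,0).round(1),"slopes",k.round(3))
cv2.imwrite("pics/c5.png",b["color"][...,::-1])
E
```

```text
632 [473.  52. 137.] [534. 111. 150.] [503.   81.6 144.3] slopes [-3.00000e-03  2.00000e-03  1.44215e+02]
626 [ 500. -154.  140.] [559. -92. 150.] [ 528.2 -122.2  145.4] slopes [8.00000e-03 4.00000e-03 1.45421e+02]
```

View pics/c5.png

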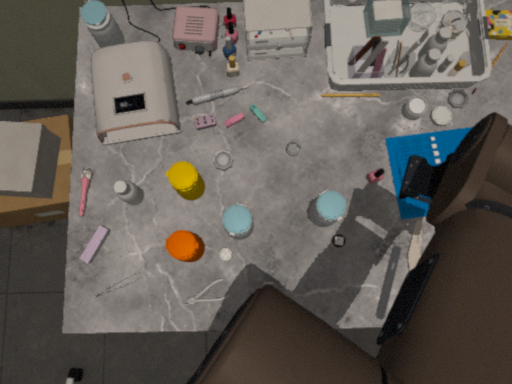

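The flap lies level at (238,220), height about 144 mm with near-zero slope. The bottle is upright where it was, and everything else is unchanged. Handing in.

```bash
python3 -c "
from cell import job_done
print(job_done())"
```

```text
the job is handed in; nothing more can be done
None
```

I pressed the refilled dispenser's dish to its hard stop twice, letting it go fully each time. I then tipped its flap shut and withdrew; the last top view shows the flap level and nothing else moved. The job was handed in by about 20 s, with no verdict returned.

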